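Run down the toe-clamp thumbscrew on the LED box fixture

TASK

Tighten the loose orange three-winged thumbscrew that clamps the LED box to its plywood base: with a fingertip, push its wings round clockwise (seen from above), stroke after stroke past the grey keeper arm, until it is fully home and turns no further. Only push, never pinch or lift anything, and leave the LED box and all other things where they stand.

Things in the scene. Friction and masses are not known exactly. Their poses are not given: they have to be found in the camera images.
- thumbscrew (a joint): rotation of the thumbscrew in rad, growing clockwise seen from above: 0 fully loose, 8.4 fully home (hard stop). Starts somewhere between 0 and 2. Friction (about 0.05 N m, some 2 N at a wing) keeps it where it is left. It sinks 6 mm per turn, 8 mm in all.
- hub_top (a point): centre of the thumbscrew's top face, on its vertical axis, level with the wing tops: 67.5 mm above the table when fully loose, 59.5 mm when home. Its frame turns with the screw, z up: three equal wings stand out at 0, 120 and 240 deg from its x axis, each to 40 mm from the axis, 8 mm thick, 26 mm high (down from the top face); hub radius 11 mm, collar under the wings 15 mm.
- push_faces: the orange half of the three wings, 4 mm thick: the faces to push on for turning clockwise (each wing's counter-clockwise side). Origin on the screw's axis, at the underside of the collar, 31 mm below the top face; x along the first wing, turning with the screw.
- back_faces: the black half of the three wings, 4 mm thick: their clockwise sides. Same origin and axes as push_faces. Pressing orange and black faces at once counts as pinching.
- base: plywood base plate of the fixture, 130 mm (x) by 270 mm (y, from -80 to +190 mm), 12 mm thick, fixed to the table. Origin on the thumbscrew's axis at table level; z up. At joint value 0 the first wing lies along base +x; the LED box stands towards base +y, the keeper towards base -y.
- led_box: loose copper-brown printed box, 90 x 94 mm, with yellow LEDs on its sides, on a wooden flange 110 x 120 x 8 mm, total height 78 mm, 0.6 kg. Origin at the centre of its underside; it stands on the base, 122 mm from the screw axis along base +y (its top 90 mm above the table).
- standoff: loose brass spacer, 16 mm across, 20 mm high, standing on the base near the keeper at base x 46 mm, y -55 mm (its top 32 mm above the table). Origin at the centre of its underside. Leave alone.
- white_cube: loose white mock-up block, 70 x 70 x 60 mm, origin at the centre of its underside. Leave alone.
- card_mockup: loose cardboard box, 106 x 106 x 101 mm, origin at the centre of its underside. Leave alone.
- water_bottle: loose bottle, 70 mm across, 200 mm high, origin at the centre of its underside. Leave alone.
- screwdriver: loose screwdriver lying on the table. Leave alone.
- spare_screw: loose blue spare thumbscrew, 60 mm across, 28 mm high, lying on the table; not the one to turn. Leave alone.
- strap: aluminium clamp strap, 26 mm wide (x), 8 mm thick, from y -21 to +74 mm along base y, under the thumbscrew and over the LED box's flange. Origin on the screw's axis at its underside, which sinks with the screw from 28.5 to 20.5 mm above the table.
- keeper_end (a point): underside of the free end of the grey keeper arm, 4 mm from the screw's axis. The arm is 9 mm wide and runs along base y, over the wings, at 73 to 81 mm above the table, to a post at base y -70 to -54 mm (24 mm wide, 81 mm high). The wings pass under it, a finger reaching down from above does not. Fixed.

How it is judged:
At the end, for the whole second after the job is handed in: the thumbscrew stands within 0.2 rad of its hard stop at 8.4 rad and is at rest; the LED box and standoff are within 10 mm, and the other loose things within 20 mm, of where they started (value of joint thumbscrew above 8.2 rad and velocity of joint thumbscrew between -0.05 and 0.05 rad/s and distance of each of led_box, standoff from where it was at the start of the episode below 0.01 m and distance of each of white_cube, card_mockup, water_bottle, screwdriver, spare_screw from where it was at the start of the episode below 0.02 m); the robot touches nothing.
It fails at once if the LED box or the standoff is shifted or lifted by more than 10 mm (distance of any of led_box, standoff from where it was at the start of the episode above 0.01 m).
It fails at once if a thing standing about on the table is shifted or lifted by more than 20 mm (distance of any of white_cube, card_mockup, water_bottle, screwdriver, spare_screw from where it was at the start of the episode above 0.02 m).
It fails at once if the thumbscrew is pinched: the fingers press on orange push faces and black back faces at once, over 4 N each (contact force between the fingers and push_faces above 4 N and contact force between the fingers and back_faces above 4 N).
It also fails if it takes over 64 s, if anything falls off the work surface, if the arm or the gripper's body presses on something with over 40 N, if the wrist force passes 120 N, or if a joint passes its speed limit or range.

ROBOT

A 6-joint arm with a two-finger parallel gripper is mounted at the origin on the work surface. World frame = base frame: x ahead of the robot, y to its left, z up, the work surface at z = 0. Lengths are in m, angles in rad, forces in N, time in s.
With the tool pointing down it reaches from about 0.375 to 0.9 m from the base axis. Payload 3.1 kg.
Tool frame: the origin (TCP) lies at the centre of the arm's flange, where the gripper is bolted on; the fingertips stand 182 mm ahead of it and the grasp point (between the pads) lies 164 mm ahead of it; z points along the fingers, y is the line along which they close (so a half turn about z gives the same grasp; the last joint's range is limited). The gripper opens to 87 mm and grips with 3 to 60 N. Pads are 19 mm wide; open, the fingers measure 117 mm over their backs; the gripper's body (75 mm by 190 mm) begins 51 mm behind the grasp point.
Start: joints at [0.985, 0.527, 1.433, -0, 1.181, -0.178], TCP at [0.248, 0.574, 0.405] pointing down, gripper open.
Joint ranges: [-3.08, 3.08], [-0.75, 2.2], [0.22, 2.44], [-1.43, 4.57], [0, 2.65], [-2.85, 2.85]. Speed limits (rad/s): [2.79, 2.79, 3.14, 3.14, 3.14, 3.14].

INTERFACE

Orientations are given as a unit quaternion [x, y, z, w].
In Python, from rig import * gives the robot as it stands.
- The arm moves only by the tool move_arm, never from a script. Its argument "commands" is a list that holds one entry, the list of rows, each a list of 6 numbers: the shift along the tool's x, y, z in units of 40 mm (1.0 is 40 mm), then the turn, a rotation vector about the tool's x, y, z in rad. A call has 1 to 12 rows; each row is the pose to reach, as a shift and turn from the pose commanded when the call began, along the tool's axes at that moment; what a row does not reach only later rows make up. A row lasts 1/8 s, in which the tool goes at most 62.5 mm and 10.7 degrees, less where a joint would pass 70% of its speed; a pose out of reach is approached as far as the arm can. A call with a gripper value outside its range is refused whole. "claw" is the closure, from -1 (fully open) to 1 (shut), so that 0 is half open, set as the call begins (left out, the last holds). The fingers move at their own pace and stop on an object; "squeeze" is the grip in N (left out, the last holds). Time passes only in rows, so rows that repeat a pose let the fingers close. It gives the time, the measured TCP pose, the force, the opening and the grip force at its end, in the units of the state.
- get_obs(): the state, without advancing time (a new reading comes with each control period).
- camera(name): name is "scene" or "side" or "wrist"; returns a dict with "pixels" (400x640x3 uint8, blue, green, red), "range_z" (400x640 float32, m along the optical axis (not along the pixel's ray), 0 where there is no reading), "camera_matrix" (3x3 intrinsics, pixels), "extrinsics" (4x4, takes a point from world to camera coordinates). Camera axes: x right, y up, looking along -z (the intrinsics and any distortion apply to the point x, -y, -z); pixel columns grow to the right and rows downward; lengths in m; the calibration is good to about 2 mm. A picture is of the moment at which its call begins.
- hand_in(): hands the job in; it is judged then, once.
The state is a dict: "time": time; "q": joint angles; "joint_velocities": joint speeds; "joint_torque": joint torques, N m; "position": TCP position; "tool_rot": TCP orientation; "ft_force": force on the tool from outside, world axes, zero at the start; "moment": the same for the moment, N m; "grip_width": finger opening in m; "grip_force": force on a finger pad.
Only numpy, scipy, OpenCV 4.12 (cv2) and the standard library are available. Lean on these libraries where they do the work, as an engineer would, in place of code of your own. Each camera call takes 0.05 s, during which the arm holds its last target. There are 200 camera calls.

## Working session

There is one attempt and no reset: what is moved stays moved. The work goes in short steps, Python scripts to look and compute and a tool call to move; the robot and the scene stay as the last step left them, time stands still between calls to the robot, and variables do not carry over. Pictures are saved under pics/ and viewed, at most 10 in all, crops included, and the job is handed in when it is done.

Besides the shell and the picture viewer there is one more tool, called in YAML: its name, and indented under it one key for each argument. move_arm: Moves the arm, as the interface text tells. Its arguments: {"type":"object","properties":{"commands":{"type":"array","items":{"type":"array","items":{"type":"array","items":{"type":"number"}}}},"claw":{"type":"number"},"squeeze":{"type":"number"}},"required":["commands"]}

```bash
mkdir -p pics; cat > h.py <<'E'
from rig import *
import numpy as np, cv2
def snap(n,f=None,crop=None,s=1):
    c=camera(n); im=c["pixels"]
    if crop: im=im[crop[1]:crop[3],crop[0]:crop[2]]
    if f: cv2.imwrite(f"pics/{f}.png",cv2.resize(im,None,fx=s,fy=s,interpolation=cv2.INTER_CUBIC))
    return c
def cloud(c):
    K=np.array(c["camera_matrix"]);E=np.array(c["extrinsics"]);d=c["range_z"]
    v,u=np.mgrid[:400,:640]
    P=np.stack([(u-K[0,2])/K[0,0]*d,-(v-K[1,2])/K[1,1]*d,-d],-1)
    return (P-E[:3,3])@E[:3,:3]
E
python3 - <<'E'
from h import *
c=snap("scene","s1"); np.savez("s1.npz",P=cloud(c),d=c["range_z"],im=c["pixels"])
c=snap("wrist","w1"); np.savez("w1.npz",P=cloud(c),d=c["range_z"],im=c["pixels"])
print(get_obs())
E
```

```text
{'time': 0.1, 'q': array([ 9.84499230e-01,  5.28357707e-01,  1.43378660e+00, -1.68451697e-05,
        1.18141989e+00, -1.78488819e-01]), 'joint_velocities': array([ 1.98975514e-03, -3.58253807e-03, -2.42942185e-03,  8.40500096e-04,
        9.88669464e-05,  1.49070026e-03]), 'joint_torque': array([-3.31436822e-04, -4.40985739e+01, -1.77150697e+01,  6.35159668e-02,
        5.33235376e-02, -3.63819481e-05]), 'position': array([0.24766329, 0.57348939, 0.40387471]), 'tool_rot': array([ 2.02490886e-01,  9.79283651e-01, -9.17481227e-04, -3.60606534e-04]), 'ft_force': array([ 0.17041347,  0.01036309, -0.0488917 ]), 'moment': array([ 0.00162754, -0.00981548,  0.04807938]), 'grip_force': 0.0, 'grip_width': 0.08668763587580969}
```

View pics/s1.png

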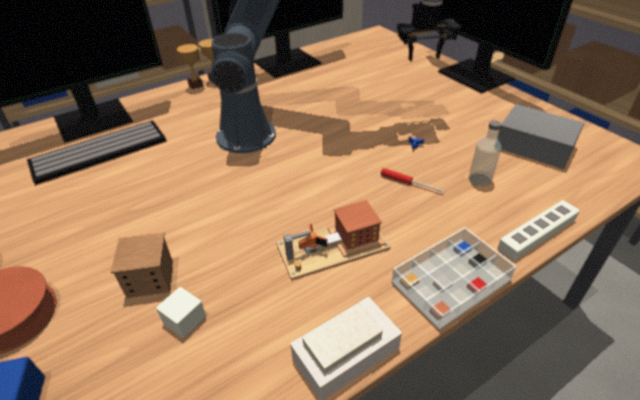

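View pics/w1.png

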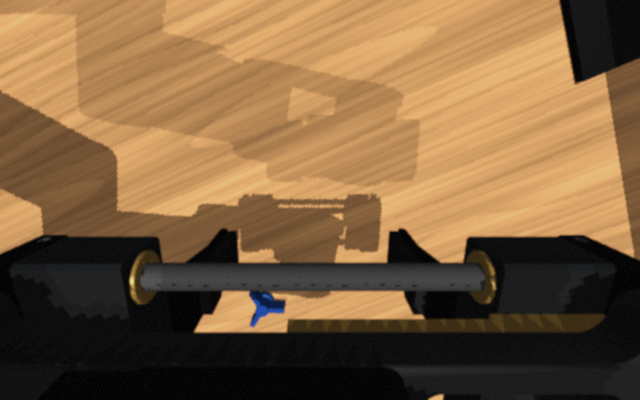

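The scene view shows the fixture around (330,240): keeper post at (289,247), thumbscrew (310,240), LED box (358,227). The wrist view shows only the bare table and the blue spare screw at (265,305).

```bash
python3 - <<'E'
from h import *
z=np.load("s1.npz");P=z["P"]
for n,(u,v) in dict(post=(289,240),screw=(311,240),boxtop=(357,216),corner_l=(296,273),corner_r=(387,246),spare=(416,143),bottle=(485,160),cube=(180,305)).items(): print(n,P[v,u].round(3))
im=z["im"][200:285,260:400]; cv2.imwrite("pics/s1c.png",cv2.resize(im,None,fx=5,fy=5,interpolation=cv2.INTER_CUBIC))
c=snap("side","d1"); np.savez("d1.npz",P=cloud(c),d=c["range_z"],im=c["pixels"])
E
```

```text
post [ 0.588 -0.164  0.082]
screw [ 0.6  -0.11  0.06]
boxtop [0.624 0.013 0.093]
corner_l [ 0.636 -0.178  0.016]
corner_r [0.692 0.061 0.014]
spare [0.4   0.43  0.025]
bottle [0.655 0.445 0.102]
cube [ 0.603 -0.447  0.063]
```

View pics/s1c.png

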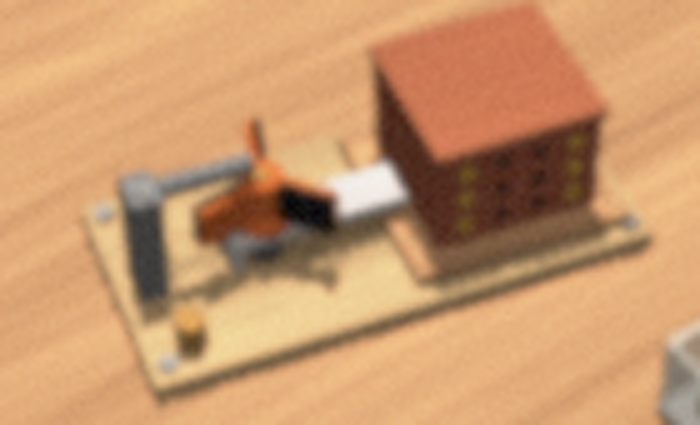

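View pics/d1.png

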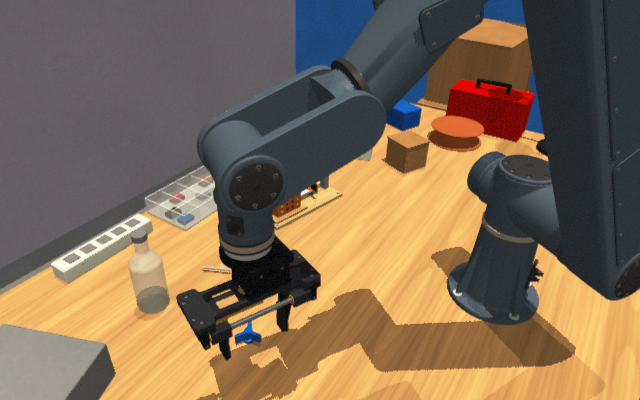

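The crop shows the keeper arm with its end over the hub at (250,165), a wing to the left at (220,220), a black wing face at (305,208) and the third wing pointing away at (255,140). The standoff is at (190,328). The side view is no use for the screw, because the arm hides it.

```bash
python3 - <<'E'
from h import *
from scipy.spatial.transform import Rotation as Ro
z=np.load("s1.npz");P=z["P"].astype(float)
roi=np.zeros((400,640),bool);roi[195:285,265:400]=1
for lo,hi in((.006,.018),(.082,.1)):
    m=roi&(P[...,2]>lo)&(P[...,2]<hi); q=P[m][:,:2].astype(np.float32)
    r=cv2.minAreaRect(q*1000); print(lo,m.sum(),r,np.median(P[m][:,2]))
    print(cv2.boxPoints(r).round(0).tolist())
o=get_obs();E=np.array(camera("wrist")["extrinsics"]);R=Ro.from_quat(o["tool_rot"]).as_matrix()
cam=-E[:3,:3].T@E[:3,3]
print("cam in tool",R.T@(cam-o["position"]),"look in tool",R.T@(-E[2,:3]),camera("wrist")["camera_matrix"]); print(R.round(3))
E
```

```text
0.006 1858 ((580.5068359375, -36.70281982421875), (342.15533447265625, 293.9800720214844), 49.39181900024414) 0.012823015684420666
[[358.0, -71.0], [581.0, -262.0], [803.0, -2.0], [580.0, 189.0]]
0.082 1030 ((607.1309814453125, -56.05426788330078), (238.4369354248047, 93.83450317382812), 79.16923522949219) 0.09067944909176659
[[539.0, -164.0], [631.0, -182.0], [676.0, 52.0], [583.0, 70.0]]
cam in tool [ 0.07403244 -0.00055712  0.01947651] look in tool [-0.27318399 -0.00103514  0.96196124] [[304.30189095   0.         312.43166977]
 [  0.         304.30189095 198.35909076]
 [  0.           0.           1.        ]]
[[-0.918  0.397 -0.001]
 [ 0.397  0.918 -0.001]
 [ 0.    -0.002 -1.   ]]
```

move_arm:
  commands:
    - [[-1.4, -1.2, 0, 0, 0, -0.02], [-2.8, -2.3, 0, 0, 0, -0.04], [-4.2, -3.4, 0, 0, 0, -0.06], [-5.5, -4.5, 0, 0, 0, -0.08], [-6.8, -5.5, 0, 0, 0, -0.1], [-8.1, -6.6, 0, 0, 0, -0.12], [-9.4, -7.7, 0, 0, 0, -0.14], [-10.7, -8.7, 0, 0, 0, -0.16], [-11.9, -9.7, 0, 0, 0, -0.18], [-13.0, -10.6, 0, 0, 0, -0.2], [-14.0, -11.4, 0, 0, 0, -0.22], [-14.8, -12.1, 0, 0, 0, -0.22]]
  claw: 1
  squeeze: 20

```text
time: 1.75
position: [0.5935, -0.0942, 0.4048]
tool_rot: [0.094, 0.996, 0.0, 0.0]
ft_force: [1.0, -0.1, 0.1]
grip_width: 0.0006
grip_force: 0.0
```

```bash
python3 - <<'E'
from h import *
c=snap("wrist","w2"); np.savez("w2.npz",P=cloud(c),d=c["range_z"],im=c["pixels"])
o=get_obs();print(o["time"],o["position"],o["tool_rot"],o["grip_width"],o["ft_force"])
E
```

```text
1.8 [ 0.59708235 -0.10135267  0.40504689] [ 0.09590854  0.99537518 -0.00358475  0.00411712] 0.0002607915955474183 [ 4.9572032  -5.4117139   0.26888114]
```

View pics/w2.png

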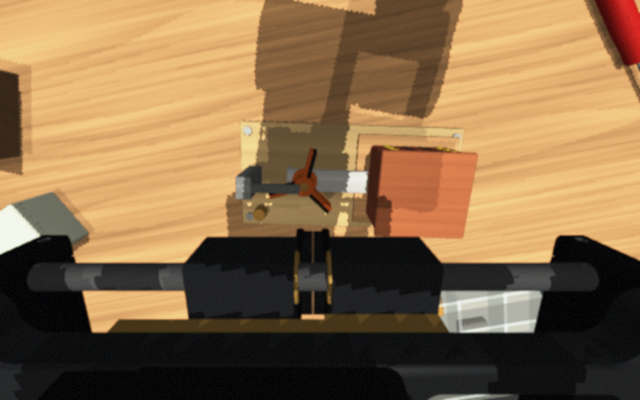

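The wrist view is from nearly above: hub at (308,182), keeper from (240,185) to (305,187), LED box at (420,190), standoff at (260,213). One wing points up to (313,150), one down-right to (328,210), and the third lies left under the keeper.

```bash
cat >> h.py <<'E'
def screw(c, P=None):
    P=cloud(c) if P is None else P; im=c["pixels"] if not hasattr(c,"files") else c["im"]
    return P.astype(float),im
E
python3 - <<'E'
from h import *
z=np.load("w2.npz");P=z["P"].astype(float);im=z["im"]
roi=np.zeros((400,640),bool);roi[120:232,232:480]=1
hs=cv2.cvtColor(im,cv2.COLOR_BGR2HSV)
m=roi&(P[...,2]>.083)&(P[...,2]<.1); q=(P[m][:,:2]*1000).astype(np.float32)
r=cv2.minAreaRect(q);print("box",m.sum(),r,np.median(P[m][:,2]))
m=roi&(P[...,2]>.073)&(P[...,2]<.087); m[:,360:]=0; q=(P[m][:,:2]*1000).astype(np.float32)
print("keeper",m.sum(),cv2.minAreaRect(q),cv2.fitLine(q,cv2.DIST_L2,0,.01,.01).ravel(), np.median(P[m][:,2]))
m=roi&(P[...,2]>.052)&(P[...,2]<.0715); m[:,:225]=0; m[:,362:]=0
q=P[m]*1000; print("wing",m.sum(), np.percentile(q[:,2],[5,50,95]))
for (u,v) in((308,182),(313,152),(327,208),(270,180),(260,211)): print(u,v,P[v,u].round(4))
cv2.imwrite("pics/w2c.png",cv2.resize(im[130:235,230:390],None,fx=5,fy=5,interpolation=cv2.INTER_CUBIC))
E
```

```text
box 7577 ((603.8212890625, -55.461509704589844), (238.0792999267578, 84.124267578125), 78.61665344238281) 0.09044813728874436
keeper 866 ((585.958251953125, -141.12649536132812), (65.5405044555664, 24.48198127746582), 78.56990814208984) [ 2.2786132e-01  9.7369361e-01  5.8410431e+02 -1.4741127e+02] 0.08145738837563243
wing 890 [56.64993503 66.57868036 68.17604316]
308 182 [ 0.5907 -0.0995  0.0659]
313 152 [ 0.5602 -0.0882  0.0659]
327 208 [ 0.6232 -0.0845  0.0666]
270 180 [ 0.5909 -0.1487  0.0131]
260 211 [ 0.6226 -0.1658  0.0326]
```

View pics/w2c.png

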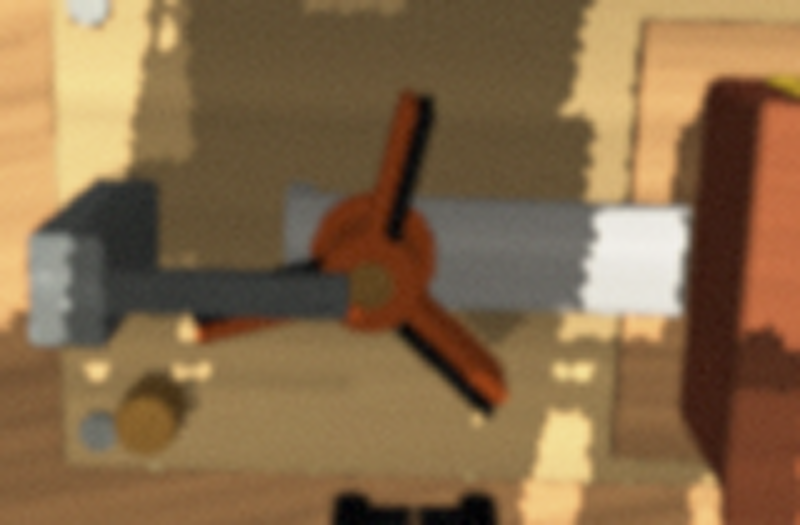

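Enlarged, the wing midlines meet at crop (379,290), i.e. pixel (305,187.5), which puts the axis near world (0.597, -0.104). Base y points at about 79°. The wings sit at about 168°, 48° and -72° in the base frame, so the joint is near 1.25 rad. Next I move to a hover beside the keeper, on its -x side.

move_arm:
  commands:
    - [[0.5, -0.58, 1, 0, 0, 0], [0.5, -0.58, 2, 0, 0, 0], [0.5, -0.58, 2.7, 0, 0, 0], [0.5, -0.58, 2.9, 0, 0, 0], [0.5, -0.58, 2.9, 0, 0, 0], [0.5, -0.58, 2.9, 0, 0, 0]]

```text
time: 2.55
position: [0.5694, -0.1112, 0.2901]
tool_rot: [0.094, 0.996, -0.0, 0.001]
ft_force: [-0.1, 0.2, -0.3]
grip_width: 0.0005
grip_force: 0.0
```

```bash
cat >> h.py <<'E'
from scipy.spatial.transform import Rotation as Ro
A=np.array([.597,-.104]); yb=np.deg2rad(78.6)
def where():
    o=get_obs();R=Ro.from_quat(o["tool_rot"]).as_matrix();t=o["position"]+R[:,2]*.182
    d=t[:2]-A; b=np.array([d@[np.sin(yb),-np.cos(yb)],d@[np.cos(yb),np.sin(yb)]])*1000
    print("t",round(o["time"],2),"tip base mm",b.round(1),"z",(t[2]*1000).round(1),"tooly ang",np.rad2deg(np.arctan2(R[1,1],R[0,1])).round(1),"F",o["ft_force"].round(1))
E
python3 - <<'E'
from h import *
where()
c=snap("wrist","w3",(160,100,480,340),2.5); P=cloud(c); print(P[215:235:5,300:340:8,2].round(3))
E
```

```text
t 2.55 tip base mm [-25.1 -12.6] z 108.1 tooly ang 79.3 F [-0.1  0.2 -0.3]
[[0.013 0.026 0.013 0.012 0.058]
 [0.012 0.035 0.036 0.041 0.065]
 [0.013 0.037 0.041 0.044 0.066]
 [0.112 0.035 0.044 0.113 0.067]]
```

View pics/w3.png

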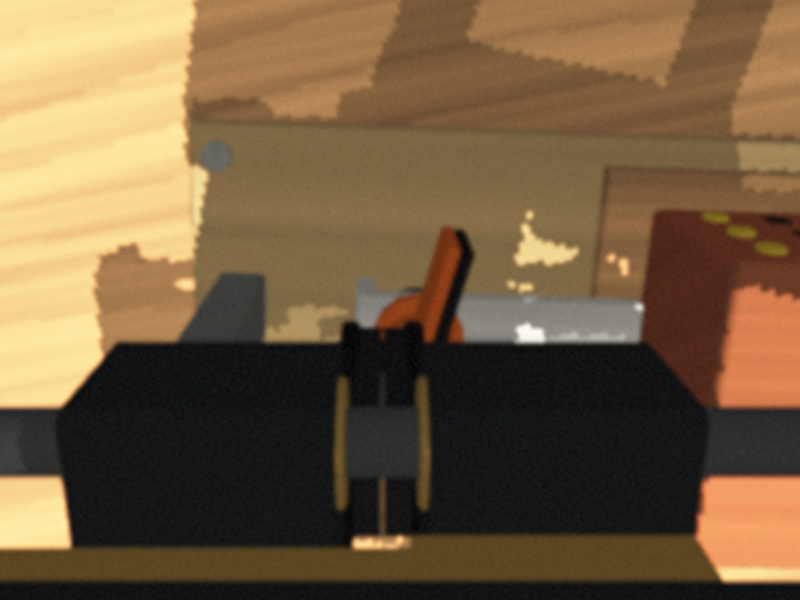

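The tip is at crop (382,340), between the keeper post (left) and the wing (440,285), about 12 mm off the target spot. I correct that and go down.

move_arm:
  commands:
    - [[-0.16, -0.28, 0.2, 0, 0, 0], [-0.16, -0.28, 0.8, 0, 0, 0], [-0.16, -0.28, 1.4, 0, 0, 0], [-0.16, -0.28, 1.5, 0, 0, 0], [-0.16, -0.28, 1.5, 0, 0, 0]]

```text
time: 3.22
position: [0.5733, -0.1239, 0.2286]
tool_rot: [0.094, 0.996, -0.0, 0.0]
ft_force: [-1.5, -0.0, -0.8]
grip_width: 0.0003
grip_force: 0.6
```

```bash
python3 - <<'E'
from h import *
where()
# stroke rows from phi 233 down, r=30, tool x=-base x
p0=np.array([30*np.cos(np.deg2rad(233)),30*np.sin(np.deg2rad(233))])
for ph in range(221,-60,-12):
    p=30*np.array([np.cos(np.deg2rad(ph)),np.sin(np.deg2rad(ph))]); print(ph,p.round(1),end=" ; ")
E
```

```text
t 3.23 tip base mm [-19.2 -24.2] z 46.6 tooly ang 79.2 F [-1.5 -0.  -0.8]
221 [-22.6 -19.7] ; 209 [-26.2 -14.5] ; 197 [-28.7  -8.8] ; 185 [-29.9  -2.6] ; 173 [-29.8   3.7] ; 161 [-28.4   9.8] ; 149 [-25.7  15.5] ; 137 [-21.9  20.5] ; 125 [-17.2  24.6] ; 113 [-11.7  27.6] ; 101 [-5.7 29.4] ; 89 [ 0.5 30. ] ; 77 [ 6.7 29.2] ; 65 [12.7 27.2] ; 53 [18.1 24. ] ; 41 [22.6 19.7] ; 29 [26.2 14.5] ; 17 [28.7  8.8] ; 5 [29.9  2.6] ; -7 [29.8 -3.7] ; -19 [28.4 -9.8] ; -31 [ 25.7 -15.5] ; -43 [ 21.9 -20.5] ; -55 [ 17.2 -24.6] ;
```

move_arm:
  commands:
    - [[0.09, 0.11, 0, 0, 0, 0], [0.18, 0.24, 0, 0, 0, 0], [0.24, 0.38, 0, 0, 0, 0], [0.27, 0.535, 0, 0, 0, 0], [0.27, 0.69, 0, 0, 0, 0], [0.235, 0.845, 0, 0, 0, 0], [0.17, 0.99, 0, 0, 0, 0], [0.07, 1.11, 0, 0, 0, 0], [-0.045, 1.215, 0, 0, 0, 0], [-0.18, 1.29, 0, 0, 0, 0], [-0.33, 1.335, 0, 0, 0, 0], [-0.49, 1.35, 0, 0, 0, 0]]

```text
time: 4.72
position: [0.6025, -0.0737, 0.2285]
tool_rot: [0.094, 0.996, 0.0, -0.001]
ft_force: [-2.4, -0.5, -0.5]
grip_width: 0.0003
grip_force: 1.1
```

```bash
python3 - <<'E'
from h import *
where()
c=snap("scene","s2",(250,190,410,290),5)
E
```

```text
t 4.72 tip base mm [-0.9 30.9] z 46.5 tooly ang 79.2 F [-2.4 -0.5 -0.5]
```

View pics/s2.png

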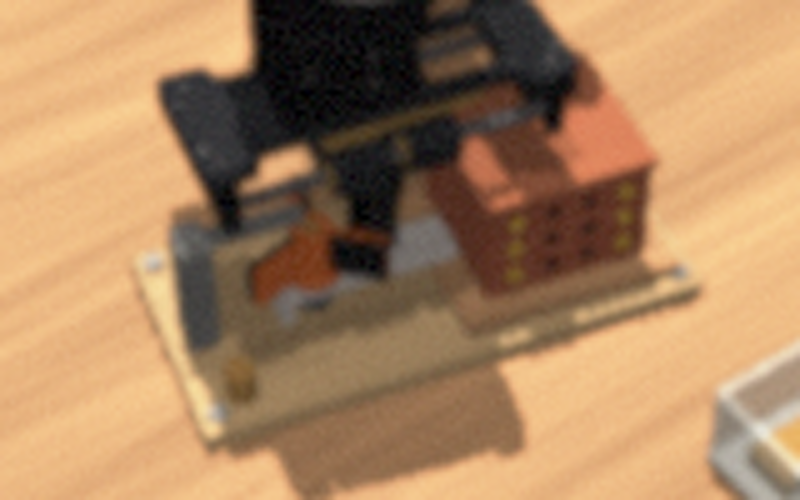

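The crop shows the finger at (372,200) against the orange side of a wing, whose black face is at (360,258). The screw is turning, with a reaction of about 2.4 N. I continue the stroke.

move_arm:
  commands:
    - [[-0.17, -0.03, 0, 0, 0, 0], [-0.32, -0.08, 0, 0, 0, 0], [-0.45, -0.16, 0, 0, 0, 0], [-0.565, -0.265, 0, 0, 0, 0], [-0.655, -0.395, 0, 0, 0, 0], [-0.72, -0.54, 0, 0, 0, 0], [-0.75, -0.69, 0, 0, 0, 0], [-0.745, -0.85, 0, 0, 0, 0], [-0.71, -1.0, 0, 0, 0, 0], [-0.64, -1.145, 0, 0, 0, 0], [-0.55, -1.27, 0, 0, 0, 0], [-0.475, -1.345, 0, 0, 0, 0]]

```text
time: 6.28
position: [0.6108, -0.1311, 0.229]
tool_rot: [0.094, 0.996, -0.0, 0.0]
ft_force: [1.6, 1.1, 0.5]
grip_width: 0.0006
grip_force: 0.8
```

```bash
python3 - <<'E'
from h import *
where()
E
```

```text
t 6.28 tip base mm [ 19.  -23.9] z 47.0 tooly ang 79.2 F [1.6 1.1 0.5]
```

move_arm:
  commands:
    - [[-0.1, 0.1, 0, 0, 0, 0], [-0.1, 0.1, -1.2, 0, 0, 0], [0.2, 0.05, -2.4, 0, 0, 0], [0.95, 0, -3.6, 0, 0, 0], [0.95, 0, -4.4, 0, 0, 0], [0.95, 0, -4.4, 0, 0, 0], [0.95, 0, -4.4, 0, 0, 0]]

```text
time: 7.15
position: [0.5734, -0.1231, 0.4039]
tool_rot: [0.094, 0.996, 0.0, -0.001]
ft_force: [-1.0, 0.1, -1.1]
grip_width: 0.0002
grip_force: 0.0
```

```bash
python3 - <<'E'
from h import *
where()
c=snap("wrist","w4",(230,130,390,235),5)
K=np.array(c["camera_matrix"]);E=np.array(c["extrinsics"])
def px(bx,by,z):
    w=np.array([A[0]+bx*np.sin(yb)+by*np.cos(yb),A[1]-bx*np.cos(yb)+by*np.sin(yb),z]); p=E[:3,:3]@w+E[:3,3]
    return ((K[0,0]*p[0]/-p[2]+K[0,2]-230)*5, (K[1,1]*-p[1]/-p[2]+K[1,2]-130)*5)
for a in(0,.04):
  for th in range(0,360,60) if a else [0]: print(a,th,np.round(px(a*np.cos(np.deg2rad(th)),a*np.sin(np.deg2rad(th)),.063)))
where()
E
```

```text
t 7.15 tip base mm [-19.7 -23.4] z 221.9 tooly ang 79.3 F [-1.   0.1 -1.1]
0 0 [523. 356.]
0.04 0 [517. 525.]
0.04 60 [675. 443.]
0.04 120 [685. 269.]
0.04 180 [528. 176.]
0.04 240 [365. 265.]
0.04 300 [365. 440.]
t 7.2 tip base mm [-20.  -23.4] z 221.2 tooly ang 79.3 F [-0.4  0.3 -0.6]
```

View pics/w4.png

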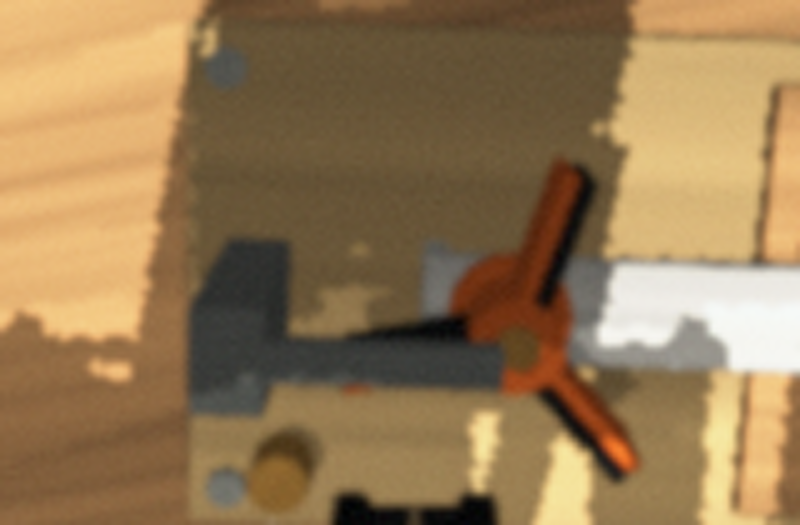

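The dot at (520,350) agrees with the projected axis at (523,356). The wings are now at about 163°, 43° and -77°, so the joint is near 5.5 rad and one more 164° stroke is needed. I go down and push again.

move_arm:
  commands:
    - [[0, 0, 1.5, 0, 0, 0], [0, 0, 3, 0, 0, 0], [0, 0, 4.2, 0, 0, 0], [0, 0, 4.4, 0, 0, 0], [0, 0, 4.4, 0, 0, 0]]

```text
time: 7.82
position: [0.5738, -0.1234, 0.2282]
tool_rot: [0.094, 0.996, 0.0, -0.001]
ft_force: [0.6, -0.1, 0.3]
grip_width: 0.0004
grip_force: 0.7
```

move_arm:
  commands:
    - [[0.09, 0.11, 0, 0, 0, 0], [0.18, 0.24, 0, 0, 0, 0], [0.24, 0.38, 0, 0, 0, 0], [0.27, 0.535, 0, 0, 0, 0], [0.27, 0.69, 0, 0, 0, 0], [0.235, 0.845, 0, 0, 0, 0], [0.17, 0.99, 0, 0, 0, 0], [0.07, 1.11, 0, 0, 0, 0], [-0.045, 1.215, 0, 0, 0, 0], [-0.18, 1.29, 0, 0, 0, 0], [-0.33, 1.335, 0, 0, 0, 0], [-0.49, 1.35, 0, 0, 0, 0]]

```text
time: 9.32
position: [0.6032, -0.0736, 0.2286]
tool_rot: [0.094, 0.996, 0.0, -0.0]
ft_force: [-2.8, 0.4, -0.1]
grip_width: 0.0005
grip_force: 1.1
```

```bash
python3 - <<'E'
from h import *
where()
E
```

```text
t 9.32 tip base mm [-0.1 31.1] z 46.6 tooly ang 79.2 F [-2.8  0.4 -0.1]
```

move_arm:
  commands:
    - [[-0.17, -0.03, 0, 0, 0, 0], [-0.32, -0.08, 0, 0, 0, 0], [-0.45, -0.16, 0, 0, 0, 0], [-0.51, -0.21, 0, 0, 0, 0], [-0.565, -0.265, 0, 0, 0, 0], [-0.61, -0.33, 0, 0, 0, 0], [-0.61, -0.33, 0, 0, 0, 0]]

```text
time: 10.2
position: [0.6248, -0.0919, 0.2289]
tool_rot: [0.094, 0.996, -0.0, 0.001]
ft_force: [0.1, 0.9, 0.9]
grip_width: 0.0008
grip_force: 0.1
```

```bash
python3 - <<'E'
from h import *
where()
E
```

```text
t 10.2 tip base mm [25.  17.3] z 46.9 tooly ang 79.2 F [0.1 0.9 0.9]
```

Next, small downward (base -y) steps until it stops.

move_arm:
  commands:
    - [[-0.02, -0.05, 0, 0, 0, 0], [-0.04, -0.1, 0, 0, 0, 0], [-0.04, -0.15, 0, 0, 0, 0], [-0.04, -0.15, 0, 0, 0, 0]]

```text
time: 10.7
position: [0.625, -0.0977, 0.2287]
tool_rot: [0.094, 0.996, 0.0, 0.0]
ft_force: [0.6, 2.9, 0.1]
grip_width: 0.0005
grip_force: 1.0
```

```bash
python3 - <<'E'
from h import *
where()
E
```

```text
t 10.7 tip base mm [26.3 11.8] z 46.7 tooly ang 79.2 F [0.6 2.9 0.1]
```

move_arm:
  commands:
    - [[0, -0.04, 0, 0, 0, 0], [0, -0.08, 0, 0, 0, 0], [0, -0.08, 0, 0, 0, 0]]

```text
time: 11.08
position: [0.6247, -0.0988, 0.2287]
tool_rot: [0.095, 0.996, 0.002, 0.001]
ft_force: [2.7, 9.0, -1.7]
grip_width: 0.0007
grip_force: 4.8
```

```bash
python3 - <<'E'
from h import *
where()
E
```

```text
t 11.07 tip base mm [26.3 11.3] z 46.7 tooly ang 79.1 F [ 2.7  9.  -1.7]
```

The force jumped to 9 N with almost no motion, so this looks like the stop. I press a little more to confirm, then back off, lift and look.

move_arm:
  commands:
    - [[0, -0.05, 0, 0, 0, 0], [0, -0.05, 0, 0, 0, 0]]

```text
time: 11.32
position: [0.6246, -0.0996, 0.2288]
tool_rot: [0.095, 0.995, 0.003, 0.001]
ft_force: [3.4, 14.1, -1.2]
grip_width: 0.0003
grip_force: 7.2
```

```bash
python3 - <<'E'
from h import *
where()
E
```

```text
t 11.32 tip base mm [26.3 11.1] z 46.8 tooly ang 79.1 F [ 3.4 14.1 -1.2]
```

move_arm:
  commands:
    - [[0, 0.2, 0, 0, 0, 0], [0, 0.25, 0, 0, 0, 0], [0, 0.25, -1.2, 0, 0, 0], [0.2, 0.1, -2.6, 0, 0, 0], [0.6, -0.3, -4, 0, 0, 0], [1.1, -0.85, -4.4, 0, 0, 0], [1.1, -0.85, -4.4, 0, 0, 0], [1.1, -0.85, -4.4, 0, 0, 0]]

```text
time: 12.32
position: [0.5744, -0.1282, 0.4043]
tool_rot: [0.094, 0.996, 0.0, -0.0]
ft_force: [0.6, 0.2, 0.2]
grip_width: 0.0003
grip_force: 0.0
```

```bash
python3 - <<'E'
from h import *
where()
c=snap("wrist","w5",(230,130,390,235),5)
K=np.array(c["camera_matrix"]);E=np.array(c["extrinsics"])
def px(bx,by,z):
    w=np.array([A[0]+bx*np.sin(yb)+by*np.cos(yb),A[1]-bx*np.cos(yb)+by*np.sin(yb),z]); p=E[:3,:3]@w+E[:3,3]
    return ((K[0,0]*p[0]/-p[2]+K[0,2]-230)*5, (K[1,1]*-p[1]/-p[2]+K[1,2]-130)*5)
print(np.round(px(0,0,.0595)))
for th in (-1.3,118.7,10,130): print(th,np.round(px(.04*np.cos(np.deg2rad(th)),.04*np.sin(np.deg2rad(th)),.0595)))
E
```

```text
t 12.32 tip base mm [-17.5 -28.2] z 222.3 tooly ang 79.2 F [0.6 0.2 0.2]
[543. 340.]
-1.3 [533. 508.]
118.7 [707. 258.]
10 [568. 506.]
130 [688. 228.]
```

View pics/w5.png

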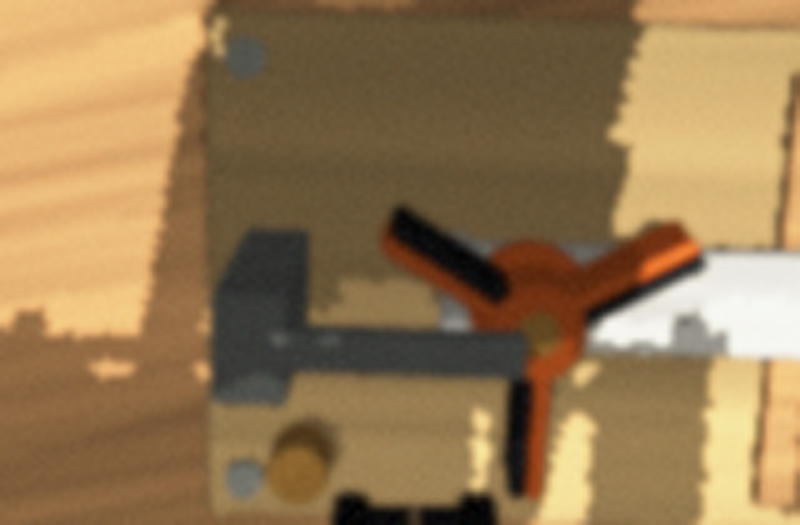

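One wing points straight down to (530,495), matching the home prediction at (533,508). The wing at (695,250) also fits, and the standoff and keeper are unchanged. The screw is home and the arm is clear, so I hand in.

```bash
python3 -c "
from rig import *
print(hand_in())"
```

```text
the job is handed in; nothing more can be done
None
```

The thumbscrew was turned fully home in two push strokes and the job is handed in at about 12 s. At the end the finger met a hard stop at 14 N, and the last picture shows the wings where they should be at 8.4 rad. The standoff had not moved in that picture and the arm was clear of everything. I did not re-measure the LED box or the other loose things, and the hand-in gave no verdict.

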